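Put the vials in order in the divided tray and the syringe in its spring clip

ROBOT

A 6-joint arm with a two-finger parallel gripper is mounted at the origin on a cart in front of the work surface, level with it; the furniture and walls round the work are solid. World frame = base frame: x ahead of the robot, y to its left, z up, the work surface at z = 0. Lengths are in m, angles in rad, forces in N, time in s.
With the tool pointing down it reaches from about 0.375 to 0.9 m from the base axis. Payload 3.1 kg.
Tool frame: the origin (TCP) lies between the finger pads; the fingertips stand manip.tcp_to_tips ahead of it and the grasp point (between the pads) lies 11 mm behind it (manip.tcp_to_tips is the distance from the TCP to the fingertips, in m); z points along the fingers, y is the line along which they close (so a half turn about z gives the same grasp; the last joint's range is limited). The gripper opens to 87 mm and grips with 3 to 60 N. Pads are 19 mm wide; open, the fingers measure 117 mm over their backs; the gripper's body (75 mm by 190 mm) begins 51 mm behind the grasp point.
Start: joints at [0.969, 0.527, 1.433, -0, 1.181, -0.178], TCP at [0.257, 0.57, 0.231] pointing down, gripper open.
Joint ranges: [-3.08, 3.08], [-0.75, 2.2], [0.22, 2.44], [-1.43, 4.57], [0, 2.65], [-2.85, 2.85]. Speed limits (rad/s): [2.79, 2.79, 3.14, 3.14, 3.14, 3.14].

INTERFACE

Orientations are given as a rotation vector (axis times angle).
In Python, from rig import telemetry, imaging, manip gives the robot as it stands.
- The arm moves only by the shell command python3 -m pendant 'ROWS'. ROWS is JSON, one flat list of numbers, 5 for each row, row after row: the closure, from -1 (fully open) to 1 (shut), then the shift along the tool's x, y, z each as a share of 0.15 m, from -1 to 1, then the turn about the tool's z as a share of pi/2 rad, from -1 to 1. A call has 1 to 20 rows; each row shifts and turns the commanded pose from where the row before left it, along the tool's axes as they then stand; what a row does not reach is not made up. A row lasts 1/10 s, in which the tool goes at most 50 mm and 8.59 degrees, less where a joint would pass 70% of its speed; a pose out of reach is approached as far as the arm can. A call with a number of a shift or a turn outside -1 to 1 is refused whole. A call with a gripper value outside its range is refused whole. The fingers move at their own pace and stop on an object; the grip force is fixed at half the most. Time passes only in rows, so rows that do not move let the fingers close. It gives the time, the measured TCP pose, the force, the opening and the grip force at its end, in the units of the state.
- telemetry.observe(): the state, without advancing time (a new reading comes with each control period).
- imaging.read_camera(name): name is "scene" or "top" or "wrist"; returns a dict with "img" (384x512x3 uint8, blue, green, red), "fx", "fy", "cx", "cy" (pixels), "view" (4x4, takes a point from world to camera coordinates). Camera axes: x right, y up, looking along -z (the intrinsics and any distortion apply to the point x, -y, -z); pixel columns grow to the right and rows downward; lengths in m; the calibration is good to about 2 mm. The wrist camera is an equidistant fisheye: a pixel r from the principal point sees the ray r / f radians off the axis. A picture is of the moment at which its call begins. There is no depth.
- manip.finish_job(): hands the job in; it is judged then, once.
The state is a dict: "clock": time; "joints": joint angles; "qd": joint speeds; "joint_torque": joint torques, N m; "ee_pos": TCP position; "ee_rot": TCP orientation; "ft_force": force on the tool from outside, world axes, zero at the start; "wrist_torque": the same for the moment, N m; "grip_width": opening from 0.0 (shut) to 1.0 (fully open); "grip_force": force on a finger pad.
Only numpy, scipy, OpenCV 4.12 (cv2) and the standard library are available. Lean on these libraries where they do the work, as an engineer would, in place of code of your own. Each camera call takes 0.05 s, during which the arm holds its last target. There are 200 camera calls.

TASK

Clear up after the operation: stand the two glass vials and the dropper bottle upright in the three bays of the metal tray, one to a bay, in order of height, with the smallest in the bay next to the syringe clip and the tallest at the far end. Press the large syringe fully down into the spring clip. Set the vessels down rather than drop them, and do not tip any over.

Things in the scene. Friction and masses are not known exactly. Their poses are not given: they have to be found in the camera images.
- small_vial: Smallest vessel: clear glass vial with a red and white crimped cap, body 18 mm diameter and 33 mm high, 39 mm high overall. Stands upright. Origin: centre of its underside, z up.
- large_vial: Middle vessel: clear glass vial with a blue and white crimped cap, body 24 mm diameter and 45 mm high, 53 mm high overall. Stands upright. Origin: centre of its underside, z up.
- dropper_bottle: Tallest vessel: white dropper bottle with a blue pointed top, body 34 mm diameter up to 52 mm, neck 20 mm diameter to 64 mm, 83 mm high overall. Stands upright. Origin: centre of its underside, z up.
- syringe: The larger of the two syringes, lying on the bench on the robot's left; 147 mm long with a green needle cap. Barrel 13 mm diameter from y -40 to +37 mm, thin capped needle beyond -y, finger flange 24 mm wide at y +38, plunger beyond. Origin: underside of the barrel, middle of the length; y along the axis towards the plunger, z up. Weighs about 20 g.
- vial_tray: Fixed low sheet-steel tray, 166 (y) x 60 (x) mm, rim and two partitions 10 mm high, floor 3 mm above its origin. Three bays 52 (y) x 55 (x) mm in a row along its y, centres at y -54.5, 0 and +54.5 mm. Origin: centre of its underside, z up. The clip stands off one end, a pack of gauze off the other.
- syringe_clip: Fixed grey clip, base 78 (x) x 44 (y) x 5 mm, turned like the tray and 125 mm from the tray's centre off its +y or -y end. Holds the syringe level along the clip's x, either way round. Two pairs of sprung steel jaws, 9 mm wide at x -22 and +22: open 21 mm at the top (z 49 mm), tapering to 9 mm at z 37; 35 mm between the pairs is free for fingers, down to the base. Origin: centre of the underside.
- clip_seat (a point): Point where the syringe's origin comes to rest when it is fully pressed in, 26 mm above the bench. The jaws spread under the barrel and close over it; pressing it in by the middle of the barrel takes about 5 to 15 N, about 8 to 10 mm above the seat, then it snaps down.
- stereotax: Fixed stereotaxic frame between the two sides of the bench. Its tower (x 0.52 to 0.58, y -0.06 to 0 m) is 0.39 m high; its arms, 0.2 to 0.33 m up, span y -0.32 to 0.24 m beyond x 0.53, a cable neck hangs at x 0.48, y 0.1, z 0.2 to 0.3. Carry things over it, or past its front at x below 0.4, where nothing is higher than 0.1 m. Origin: centre of its underside.

How it is judged:
By the outcome, as a careful person would: the job done as asked, in the order asked, and still so for the second after the job is handed in, with the robot touching nothing.
It also fails if it takes over 128 s, if anything falls off the work surface, if the arm or the gripper's body presses on something with over 40 N, if the wrist force passes 120 N, or if a joint passes its speed limit or range.

## Working session

There is one attempt and no reset: what is moved stays moved. The work goes in short steps, Python scripts to look and compute and a shell command to move; the robot and the scene stay as the last step left them, time stands still between calls to the robot, and variables do not carry over. Pictures are saved under pics/ and viewed, at most 14 in all, crops included, and the job is handed in when it is done.

```bash
ls; mkdir -p pics
python3 - <<'E'
from rig import telemetry, imaging, manip
import cv2, numpy as np
print(telemetry.observe(), manip.tcp_to_tips)
for n in ["scene","top","wrist"]:
    c=imaging.read_camera(n); cv2.imwrite(f"pics/{n}0.png",c["img"]); print(n,c["fx"],c["fy"],c["cx"],c["cy"],[k for k in c]); print(np.round(c["view"],3))
E
```

```text
pics
{'clock': 0.0, 'joints': array([ 9.68505794e-01,  5.28480099e-01,  1.43388567e+00, -2.80132733e-05,
        1.18135687e+00, -1.78499714e-01]), 'qd': array([-0.00118742,  0.00123496, -0.00075643,  0.00075721, -0.00042143,
        0.00068743]), 'joint_torque': array([ 2.08615011e-04, -4.40045857e+01, -1.76588452e+01,  6.31626067e-02,
        5.82159008e-02, -1.46714096e-04]), 'ee_pos': array([0.25659002, 0.5691348 , 0.22956832]), 'ee_rot': array([-0.66053657, -3.07056092,  0.00310873]), 'ft_force': array([ 0.19513449,  0.05153684, -0.43080229]), 'wrist_torque': array([0.01767473, 0.01969623, 0.00674432]), 'grip_force': 0.0, 'grip_width': 0.9948676411942047} 0.008
scene 489.87658405666974 489.87658405666974 253.2521724997601 193.1668180730482 ['img', 'fx', 'fy', 'cx', 'cy', 'view']
[[-6.17e-01 -7.87e-01 -1.00e-03  2.88e-01]
 [ 4.51e-01 -3.55e-01  8.19e-01 -2.56e-01]
 [-6.45e-01  5.05e-01  5.74e-01 -1.45e+00]
 [ 0.00e+00  0.00e+00  0.00e+00  1.00e+00]]
top 480.41430106276124 480.41430106276124 257.0529045052536 191.53990450197165 ['img', 'fx', 'fy', 'cx', 'cy', 'view']
[[ 0.006 -1.     0.016 -0.044]
 [ 0.994  0.007  0.11  -0.451]
 [-0.11   0.015  0.994 -1.5  ]
 [ 0.     0.     0.     1.   ]]
wrist 297.3186396354542 297.3186396354542 258.09735769296225 191.79878368557178 ['img', 'fx', 'fy', 'cx', 'cy', 'view']
[[ 0.411  0.912 -0.    -0.624]
 [-0.868  0.391 -0.305  0.037]
 [-0.278  0.126  0.952 -0.393]
 [ 0.     0.     0.     1.   ]]
```

View pics/top0.png

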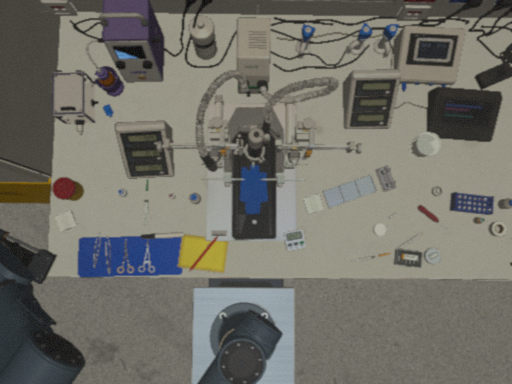

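View pics/scene0.png

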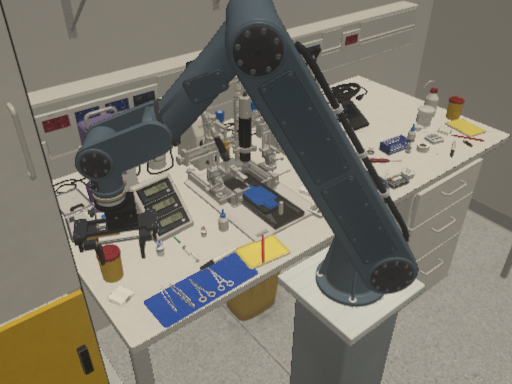

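View pics/wrist0.png

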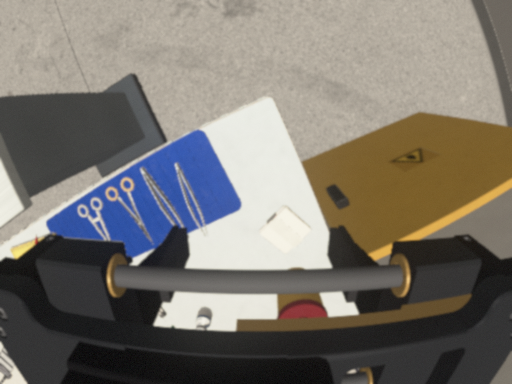

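The top view shows the tray at about (348,191), the clip at (386,178), the gauze at (313,203), the syringe near (147,200), and vessels at (122,192), (172,196) and (194,198). I'll zoom in on both sides.

Run:
```python
import cv2, numpy as np
t=cv2.imread("pics/top0.png"); s=cv2.imread("pics/scene0.png")
r=lambda i,x,y,w,h:cv2.resize(i[y:y+h,x:x+w],(400,300),interpolation=cv2.INTER_CUBIC)
o=np.vstack([np.hstack([r(t,104,165,100,75),r(t,300,150,100,75)]),np.hstack([r(s,140,195,100,75),r(s,290,150,120,90)])])
cv2.imwrite("pics/z1.png",o)
```

```text
(no output)
```

View pics/z1.png

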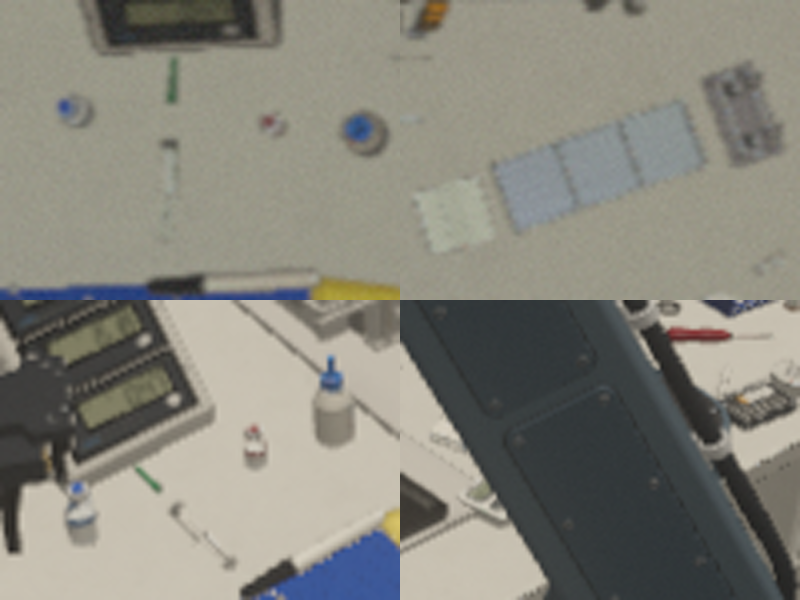

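Top left, zoomed: the large vial's cap is at about (66,104), the syringe has its green tip at (174,57), black stopper at (168,143) and end at about (165,240), the small vial is at (270,122), and the dropper is at (364,133). In the right crop, the clip is off the tray's right (-y) end and the gauze is off the left. Next I'll turn these into positions.

```bash
cat > h.py <<'E'
import numpy as np, cv2
from rig import telemetry, imaging, manip
from scipy.spatial.transform import Rotation as R
def cast(c,u,v,z,fish=False):
    x,y=(u-c["cx"])/c["fx"],(v-c["cy"])/c["fy"]
    if fish:
        r=np.hypot(x,y); s=np.sin(r)/max(r,1e-9); d=np.array([x*s,-y*s,-np.cos(r)])
    else: d=np.array([x,-y,-1.])
    V=np.array(c["view"]); o=-V[:3,:3].T@V[:3,3]; d=V[:3,:3].T@d
    return o+d*(z-o[2])/d[2]
def proj(c,p,fish=False):
    V=np.array(c["view"]); q=V[:3,:3]@p+V[:3,3]; q=np.array([q[0],-q[1],-q[2]])
    if fish:
        h=np.hypot(q[0],q[1]); t=np.arctan2(h,q[2]); return q[:2]/h*t*c["fx"]+[c["cx"],c["cy"]]
    return q[:2]/q[2]*c["fx"]+[c["cx"],c["cy"]]
def plan(*wps):
    """(x,y,z,yawdeg) waypoints; yaw = heading of tool y, mod 180. Prints shares per leg (turn after shift)."""
    s=telemetry.observe(); M=R.from_rotvec(s["ee_rot"]).as_matrix(); p=s["ee_pos"]
    yaw=np.degrees(np.arctan2(M[1,1],M[0,1])); print("at",np.round(p,4),"yaw",round(yaw,1),"j",np.round(s["joints"],2),"t",round(s["clock"],2))
    for w in wps:
        y=np.radians(yaw); ty=np.array([np.cos(y),np.sin(y),0]); tx=np.array([-np.sin(y),np.cos(y),0])
        tz=np.array([0,0,-1]); tx=np.cross(ty,tz); d=np.array(w[:3])-p
        dy=(w[3]-yaw+90)%180-90   # world ccw; tool z down -> negative
        print(w,"shift total",np.round([d@tx/.15,d@ty/.15,d@tz/.15],3),"turn total",round(-dy/90,3))
        p=np.array(w[:3]); yaw+=dy
E
python3 - <<'E'
from h import *
c=imaging.read_camera("top"); img=c["img"]
hsv=cv2.cvtColor(img,cv2.COLOR_BGR2HSV)
pt=lambda n,u,v,z:print(n,np.round(cast(c,u,v,z),3))
def blob(x0,y0,x1,y1,f):
    m=f(hsv[y0:y1,x0:x1].astype(int)); v,u=np.nonzero(m); return u.mean()+x0,v.mean()+y0,len(u)
blue=lambda h:(abs(h[...,0]-110)<12)&(h[...,1]>110)
red=lambda h:((h[...,0]<10)|(h[...,0]>168))&(h[...,1]>70)
gr=lambda h:(abs(h[...,0]-70)<20)&(h[...,1]>80)
for n,b,f,z in [("large",(112,184,132,202),blue,.05),("small",(162,188,182,204),red,.038),("drop",(184,188,204,208),blue,.065),("cap",(140,175,156,196),gr,.006)]:
    u,v,k=blob(*b,f); print(n,u,v,k,np.round(cast(c,u,v,z),3))
pt("stopper",146,200.8,.006);pt("end",145.2,225,.006);pt("tip",147.5,179.3,.006)
for u,v in [(323,190.5),(329,208),(376.5,190.5),(370.5,175.5)]: pt("tray",u,v,.01)
pt("clip",385.75,178.5,.025)
for u,v in [(127,178),(173,176)]: pt("box",u,v,.05)
plan((.45,.28,.25,90))
E
```

```text
large 119.5 191.5 4 [0.446 0.387 0.05 ]
small 170.5 195.0 2 [0.437 0.231 0.038]
drop 193.25 196.75 20 [0.43  0.156 0.065]
cap nan nan 0 [nan nan nan]
stopper [0.421 0.313 0.006]
end [0.344 0.314 0.006]
tip [0.491 0.311 0.006]
tray [ 0.458 -0.253  0.01 ]
tray [ 0.402 -0.272  0.01 ]
tray [ 0.46  -0.426  0.01 ]
tray [ 0.508 -0.407  0.01 ]
clip [ 0.497 -0.452  0.025]
box [0.488 0.365 0.05 ]
box [0.496 0.222 0.05 ]
at [0.2568 0.5694 0.2299] yaw 65.7 j [ 0.97  0.53  1.43 -0.    1.18 -0.18] t 0.2
(0.45, 0.28, 0.25, 90) shift total [-1.968 -1.229 -0.134] turn total -0.27<stdin>:6: RuntimeWarning: Mean of empty slice.
  ret = ret.dtype.type(ret / rcount)
```

```bash
python3 -m pendant '[-1,-0.2,-0.106,-0.013,0,-1,-0.2,-0.106,-0.013,0,-1,-0.2,-0.106,-0.013,0,-1,-0.2,-0.106,-0.013,0,-1,-0.2,-0.106,-0.013,0,-1,-0.2,-0.106,-0.013,0,-1,-0.2,-0.106,-0.013,0,-1,-0.2,-0.106,-0.013,0,-1,-0.2,-0.106,-0.013,0,-1,-0.2,-0.106,-0.013,0,-1,0,0,0,-0.09,-1,0,0,0,-0.09,-1,0,0,0,-0.09,-1,0,0,0,0,-1,0,0,0,0]'
python3 - <<'E'
from h import *
import pickle
c=imaging.read_camera("wrist"); pickle.dump(c,open("w1.pkl","wb"))
cv2.imwrite("pics/w1.png",c["img"]); plan((.45,.28,.25,90))
for n,p in [("large",(.446,.387,.05)),("small",(.437,.231,.038)),("drop",(.43,.156,.065)),("stop",(.421,.313,.006))]: print(n,np.round(proj(c,np.array(p),True)))
E
```

```text
clock: 1.7
ee_pos: [0.4649, 0.3014, 0.25]
ee_rot: [-0.004, -3.141, 0.0]
ft_force: [0.1, -0.1, -0.4]
grip_width: 0.999
grip_force: 0.0
at [0.4649 0.3014 0.25  ] yaw 89.9 j [ 0.37  0.41  1.59  0.    1.14 -1.2 ] t 1.75
(0.45, 0.28, 0.25, 90) shift total [ 0.099 -0.143 -0.   ] turn total -0.001
large [327. 154.]
small [202. 146.]
drop [138. 146.]
stop [266. 130.]
```

View pics/w1.png

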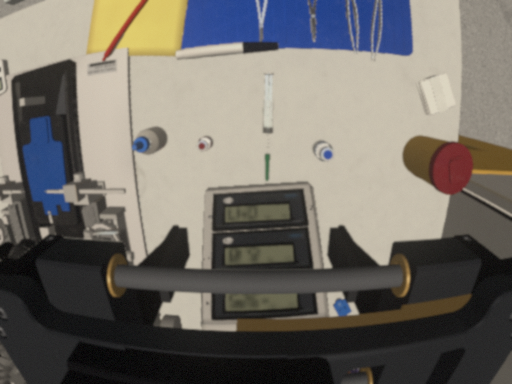

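The wrist view shows the large vial's cap at about (326,154), the small cap at (203,143), the dropper tip at (140,145), the syringe from (268,73) to (267,180) with the stopper at (267,131), and the balance top from row 185 down. Predictions from the top view agree. I'll refine with masks.

Run:
```python
from h import *
import pickle
c=pickle.load(open("w1.pkl","rb")); img=c["img"]; hsv=cv2.cvtColor(img,cv2.COLOR_BGR2HSV).astype(int)
def blob(x0,y0,x1,y1,f):
    v,u=np.nonzero(f(hsv[y0:y1,x0:x1])); return u.mean()+x0,v.mean()+y0,len(u)
blue=lambda h:(abs(h[...,0]-110)<14)&(h[...,1]>110)
red=lambda h:((h[...,0]<10)|(h[...,0]>168))&(h[...,1]>70)
gr=lambda h:(abs(h[...,0]-70)<25)&(h[...,1]>60)
for n,b,f,z in [("large",(310,138,340,166),blue,.053),("small",(192,132,216,156),red,.039),("drop",(128,132,170,160),blue,.07),("cap",(258,148,276,186),gr,.006)]:
    u,v,k=blob(*b,f); print(n,round(u,1),round(v,1),k,np.round(cast(c,u,v,z,True),4))
m=gr(hsv[148:186,258:276]); v,u=np.nonzero(m); print("cap rows",v.min()+148,v.max()+148)
for v in (73,127.5,134,v.min()+148,v.max()+149): print(v,np.round(cast(c,267.5,v,.007,True),4))
print("box edge",np.round(cast(c,260,185,.05,True),3),np.round(cast(c,315,183,.05,True),3))
o=np.hstack([cv2.resize(img[65:185,245:290],(225,600),interpolation=2),cv2.resize(img[120:170,120:220],(570,285),interpolation=2)[:, :, :].repeat(1,0) if 0 else cv2.resize(img[110:190,120:196],(570,600),interpolation=2)])
cv2.imwrite("pics/z2.png",o)
```

```text
large 327.5 154.2 36 [0.4452 0.3868 0.053 ]
small 201.0 146.0 21 [0.4372 0.2301 0.039 ]
drop 140.7 144.0 123 [0.4275 0.1614 0.07  ]
cap 266.7 165.0 46 [0.4697 0.3137 0.006 ]
cap rows 155 178
73 [0.3446 0.3144 0.007 ]
127.5 [0.4179 0.3145 0.007 ]
134 [0.4267 0.3145 0.007 ]
155 [0.4555 0.3147 0.007 ]
179 [0.4894 0.3149 0.007 ]
box edge [0.485 0.304 0.05 ] [0.483 0.373 0.05 ]
```

View pics/z2.png

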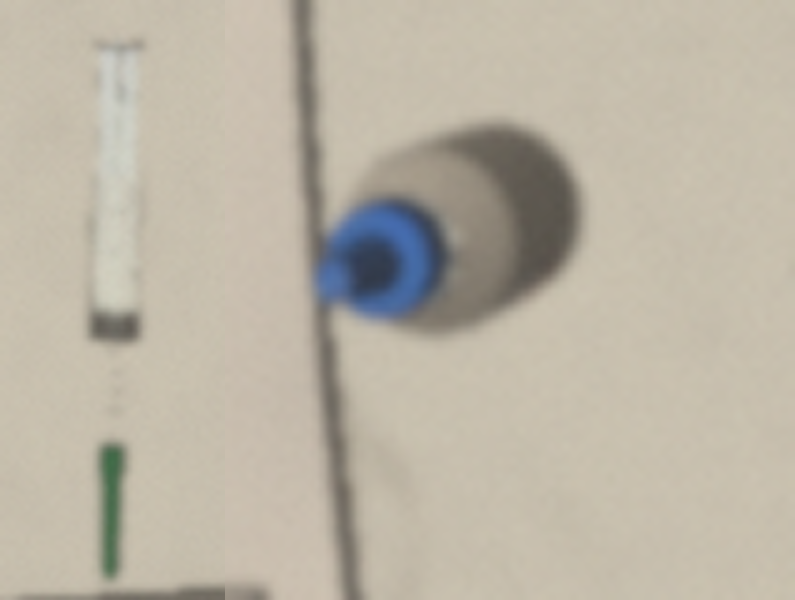

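The zoom shows the syringe's plunger end, stopper and green cap in line along world x, 147 mm end to end as it must be, so its origin is near x 0.4175. The dropper's blue collar circle is centred at about (141.3,144.4), with the body shoulder near (148,142).

Run:
```python
from h import *
import pickle
c=pickle.load(open("w1.pkl","rb"))
for n,u,v,z in [("collar",141.3,144.4,.066),("shoulder",148.3,142,.052),("tip",134.5,146.5,.083)]: print(n,np.round(cast(c,u,v,z,True),4))
t=imaging.read_camera("top")
print(np.round(proj(t,np.array([.425,.16,.066])),1),np.round(cast(t,193.25,196.75,.07),4))
plan((.428,.163,.14,20),(.428,.163,.034,20))
```

```text
collar [0.4286 0.1605 0.066 ]
shoulder [0.428  0.1646 0.052 ]
tip [0.4283 0.1586 0.083 ]
[191.9 198.2] [0.4292 0.1555 0.07  ]
at [0.4649 0.3015 0.25  ] yaw 89.9 j [ 0.37  0.41  1.59  0.    1.14 -1.2 ] t 1.8
(0.428, 0.163, 0.14, 20) shift total [ 0.245 -0.924  0.733] turn total 0.777
(0.428, 0.163, 0.034, 20) shift total [0.    0.    0.707] turn total -0.0
```

```bash
python3 -m pendant '[-0.38,0.1,0,0.08,0,-0.38,0.1,0,0.08,0,-0.38,0.1,0,0.08,0,-0.38,0,0,0,0.0864,-0.38,0,0,0,0.0864,-0.38,0,0,0,0.0864,-0.38,0,0,0,0.0864,-0.38,0,0,0,0.0864,-0.38,0,0,0,0.0864,-0.38,0,0,0,0.0864,-0.38,0,0,0,0.0864,-0.38,0,0,0,0.0864,-0.38,-0.15,-0.045,0.082,0,-0.38,-0.15,-0.045,0.082,0,-0.38,-0.15,-0.045,0.082,0,-0.38,-0.15,-0.045,0.082,0,-0.38,-0.15,-0.045,0.082,0,-0.38,-0.15,-0.045,0.082,0,-0.38,0,0,0,0,-0.38,0,0,0,0]'
python3 - <<'E'
from h import *
plan((.4283,.161,.034,20))
c=imaging.read_camera("wrist"); cv2.imwrite("pics/w2.png",c["img"])
print(proj(c,np.array([.4283,.161,.083]),True))
E
```

```text
clock: 3.8
ee_pos: [0.4285, 0.1606, 0.1403]
ee_rot: [-1.804, -2.572, -0.0]
ft_force: [0.6, 0.2, -0.5]
grip_width: 0.689
grip_force: 0.0
at [0.4285 0.1606 0.1403] yaw 19.9 j [ 0.11  0.46  1.93  0.    0.75 -0.23] t 3.8
(0.4283, 0.161, 0.034, 20) shift total [ 0.003 -0.     0.708] turn total -0.001
[258.18381265 211.79233315]
```

View pics/w2.png

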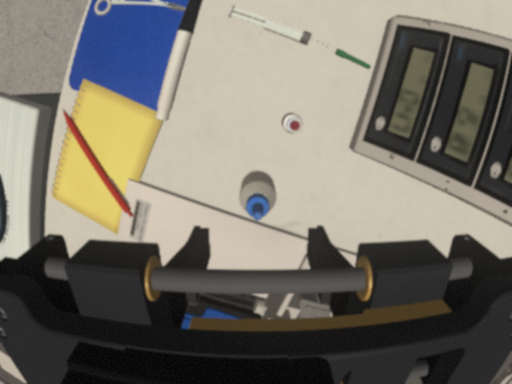

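The dropper tip is at (258,213), within a pixel of the prediction, so I'll descend and grip.

```bash
python3 -m pendant '[-0.38,0,0,0.14,0,-0.38,0,0,0.14,0,-0.38,0,0,0.14,0,-0.38,0,0,0.14,0,-0.38,0,0,0.14,0,-0.38,0,0,0.005,0,-0.38,0,0,0,0,1,0,0,0,0,1,0,0,0,0,1,0,0,0,0,1,0,0,0,0,1,0,0,0,0,1,0,0,0,0,1,0,0,0,0]'
python3 - <<'E'
from h import *
print(telemetry.observe()["ft_force"]); plan((.4,.161,.1,20),(.4,.161,.15,90),(.375,0,.16,90),(.375,-.1,.16,90),(.48,-.34,.25,90))
E
```

```text
clock: 5.25
ee_pos: [0.4284, 0.1606, 0.0349]
ee_rot: [1.801, 2.573, 0.001]
ft_force: [-0.0, 0.1, 6.0]
grip_width: 0.364
grip_force: 30.0
[-4.47833586e-03  1.32390630e-01  6.01914764e+00]
at [0.4284 0.1606 0.0349] yaw 20.0 j [ 0.11  0.68  2.   -0.    0.47 -0.24] t 5.25
(0.4, 0.161, 0.1, 20) shift total [ 0.067 -0.177 -0.434] turn total 0.0
(0.4, 0.161, 0.15, 90) shift total [ 0.     0.    -0.333] turn total -0.778
(0.375, 0, 0.16, 90) shift total [ 0.167 -1.073 -0.067] turn total -0.0
(0.375, -0.1, 0.16, 90) shift total [-0.    -0.667  0.   ] turn total -0.0
(0.48, -0.34, 0.25, 90) shift total [-0.7 -1.6 -0.6] turn total -0.0
```

```bash
python3 -m pendant '[1,0,0,-0.153,0,1,0,0,-0.153,0,1,0.116,-0.06,-0.153,0,1,0.116,-0.06,-0.153,0,1,0.116,-0.06,-0.153,0,1,0,0,0,-0.0864,1,0,0,0,-0.0864,1,0,0,0,-0.0864,1,0,0,0,-0.0864,1,0,0,0,-0.0864,1,0,0,0,-0.0864,1,0,0,0,-0.0864,1,0,0,0,-0.0864,1,0,0,0,-0.0864]' && python3 -m pendant '[1,0,-0.214,0,0,1,0,-0.214,0,0,1,0,-0.214,0,0,1,0,-0.214,0,0,1,0,-0.214,0,0,1,0,-0.214,0,0,1,0,-0.214,0,0,1,0,-0.214,0,0,1,0,-0.214,0,0,1,0,-0.214,0,0,1,0,-0.214,0,0,1,0,-0.214,0,0,1,0,-0.214,0,0,1,0,-0.214,0,0,1,-0.178,-0.178,-0.11,0,1,-0.178,-0.178,-0.11,0,1,-0.178,-0.178,-0.11,0,1,0,0,0,0,1,0,0,0,0]'
python3 - <<'E'
from h import *
import pickle
plan((.44,-.288,.15,108))
c=imaging.read_camera("wrist"); cv2.imwrite("pics/w3.png",c["img"]);pickle.dump(c,open("w3.pkl","wb"))
E
```

```text
clock: 6.65
ee_pos: [0.3847, 0.2004, 0.149]
ee_rot: [0.009, -3.141, 0.0]
ft_force: [0.0, -0.6, -0.3]
grip_width: 0.362
grip_force: 30.0
clock: 8.55
ee_pos: [0.4652, -0.3292, 0.1984]
ee_rot: [0.0, -3.141, -0.001]
ft_force: [0.6, 0.1, -1.0]
grip_width: 0.364
grip_force: 30.0
at [ 0.4652 -0.3292  0.1984] yaw 90.0 j [-0.81  0.49  1.61  0.    1.04 -2.38] t 8.55
(0.44, -0.288, 0.15, 108) shift total [0.168 0.274 0.323] turn total -0.2
```

View pics/w3.png

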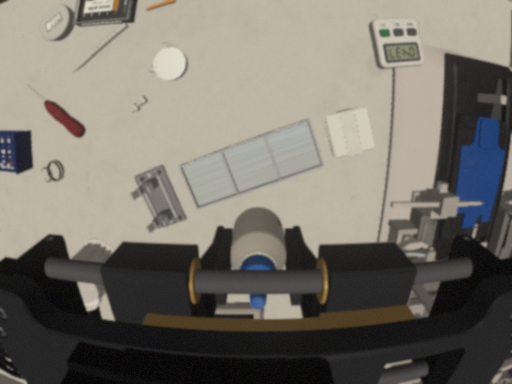

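The wrist view shows the tray with corners near (181,164), (196,206), (322,161) and (307,121), the clip centred at about (159,197), and the dropper held upright. I'll measure the tray by mask and the clip by zoom.

Run:
```python
from h import *
import pickle
c=pickle.load(open("w3.pkl","rb")); img=c["img"]
b,g,r=[img[...,i].astype(int) for i in range(3)]
m=((b-r)>-3).astype(np.uint8); m[:110]=0; m[212:]=0; m[:,:170]=0; m[:,330:]=0; m[195:,230:]=0
m=cv2.morphologyEx(m,cv2.MORPH_CLOSE,np.ones((5,5)))
k=max(cv2.findContours(m,0,2)[0],key=cv2.contourArea)
bx=cv2.boxPoints(cv2.minAreaRect(k)); W=[cast(c,u,v,.006,True) for u,v in bx]
print(np.round(bx,1).tolist()); print(np.round(W,4)); print("centre",np.round(np.mean(W,0),4))
W=np.array(W)
e=[(np.linalg.norm(W[(i+1)%4,:2]-W[i,:2]),np.degrees(np.arctan2(*(W[(i+1)%4]-W[i])[[1,0]]))) for i in range(4)]; print(np.round(e,3))
o=cv2.resize(img[155:240,125:195],(494,600),interpolation=2); cv2.imwrite("pics/z3.png",o)
d=img.copy(); cv2.drawContours(d,[k],-1,(0,0,255),1); o2=cv2.resize(d[110:215,170:335],(300,191)); 
o=cv2.copyMakeBorder(o,0,0,0,306,0); o[:191,494:794]=o2; cv2.imwrite("pics/z3.png",o)
```

```text
[[267.29998779296875, 135.89999389648438], [306.6000061035156, 121.9000015258789], [311.29998779296875, 135.0], [272.0, 149.10000610351562]]
[[ 0.4233 -0.3179  0.006 ]
 [ 0.406  -0.2717  0.006 ]
 [ 0.4216 -0.2656  0.006 ]
 [ 0.439  -0.3122  0.006 ]]
centre [ 0.4225 -0.2919  0.006 ]
[[ 4.90000e-02  1.10590e+02]
 [ 1.70000e-02  2.14150e+01]
 [ 5.00000e-02 -6.94180e+01]
 [ 1.70000e-02 -1.60156e+02]]
```

View pics/z3.png

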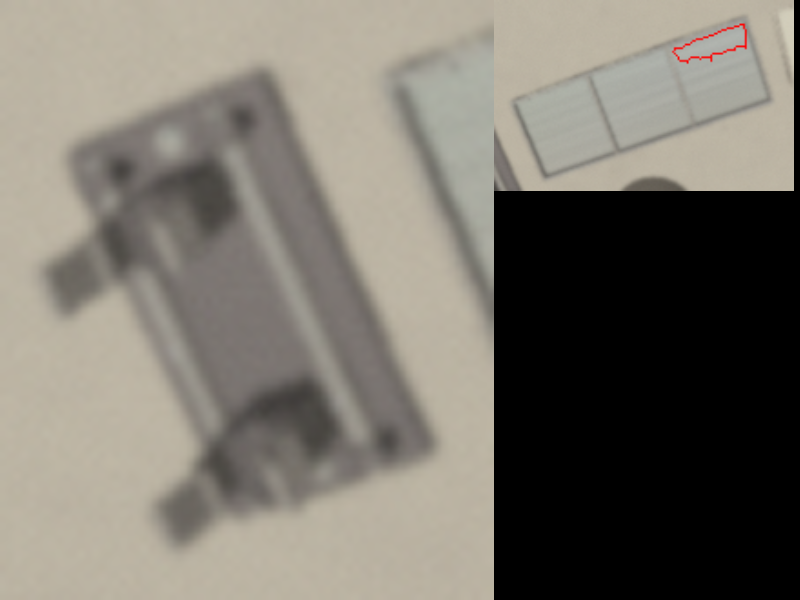

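The clip's base corners in z3 are at (72,150), (270,68) and (435,450). The tray mask was too tight, so I'll loosen it.

Run:
```python
from h import *
import pickle
c=pickle.load(open("w3.pkl","rb")); img=cv2.GaussianBlur(c["img"],(3,3),0)
b,g,r=[img[...,i].astype(int) for i in range(3)]
print("bench",(b-r)[150:160,345:350].mean() if 0 else (b-r)[100:115,200:230].mean(),"tray",(b-r)[160:170,250:260].mean(),(b-r)[180:190,205:215].mean())
t=((b-r)[100:115,200:230].mean()+(b-r)[180:190,205:215].mean())/2
m=((b-r)>t).astype(np.uint8); m[:112]=0; m[207:]=0; m[:,:177]=0; m[:,325:]=0
m=cv2.morphologyEx(m,cv2.MORPH_OPEN,np.ones((5,5)));m=cv2.morphologyEx(m,cv2.MORPH_CLOSE,np.ones((7,7)))
k=max(cv2.findContours(m,0,1)[0],key=cv2.contourArea); print(cv2.contourArea(k))
W=np.array([cast(c,u,v,.008,True)[:2] for u,v in k[:,0].astype(float)]).astype(np.float32)
q=cv2.minAreaRect(W); print("tray rect",q)
P=[(135.2,176.2),(163.2,164.6),(186.6,218.7)]
A,B,C=[cast(c,u,v,.005,True)[:2] for u,v in P]; print("clip",A,B,C,"size",np.linalg.norm(A-B),np.linalg.norm(B-C),"dir BC",np.degrees(np.arctan2(*(C-B)[::-1])),"centre",(A+C)/2)
for s in ((323,190.5),(329,208),(376.5,190.5),(370.5,175.5)): pass
# clicked corners as check
K=np.array([cast(c,u,v,.008,True)[:2] for u,v in [(181,164),(197,207),(322,162),(307,121)]]);print(K,K.mean(0))
```

```text
bench -24.413333333333334 tray -6.73 -9.3
6544.0
tray rect ((0.45811524987220764, -0.3380298316478729), (0.06136409193277359, 0.16636082530021667), 19.770862579345703)
clip [ 0.47141431 -0.48659831] [ 0.45700518 -0.44644003] [ 0.52914633 -0.42141644] size 0.04266509840048913 0.07635787287588071 dir BC 19.130121989817734 centre [ 0.50028032 -0.45400737]
[[ 0.45600494 -0.42237285]
 [ 0.51163468 -0.40564419]
 [ 0.45374212 -0.25153023]
 [ 0.40480478 -0.2716162 ]] [ 0.45654663 -0.33779087]
```

The tray measures 166 x 61 mm as it should, with centre (0.458,-0.338) and yaw about 19.7°. The clip is at about (0.500,-0.455), 124 mm from the tray centre. I'll place the dropper in the +y bay at (0.440,-0.287).

```bash
python3 -m pendant '[1,0.057,0.094,0.1,0,1,0.057,0.094,0.1,0,1,0.057,0.094,0.1,0,1,0,0,0.125,0,1,0,0,0.125,0,1,0,0,0.125,0,1,0,0,0.125,0,1,0,0,0.125,0,1,0,0,0.024,0,1,0,0,0.024,0,1,0,0,0.024,0,1,0,0,0.024,0,1,0,0,0.024,0,1,0,0,0.024,0,1,0,0,0,0]'
```

```text
clock: 10.1
ee_pos: [0.4396, -0.2867, 0.0382]
ee_rot: [0.001, -3.141, -0.0]
ft_force: [-0.3, 0.0, -0.4]
grip_width: 0.362
grip_force: 30.0
```

```bash
python3 -m pendant '[1,0,0,0.005,0,1,0,0,0.005,0,1,0,0,0,0]'
```

```text
clock: 10.4
ee_pos: [0.4397, -0.2867, 0.0379]
ee_rot: [-0.001, 3.141, -0.001]
ft_force: [-1.5, 1.2, 7.0]
grip_width: 0.36
grip_force: 30.0
```

```bash
python3 -m pendant '[-0.2,0,0,0,0,-0.2,0,0,0,0,-0.2,0,0,0,0,-0.2,0,0,0,0,-0.2,0,0,-0.06,0,-0.2,0,0,-0.12,0,-0.2,0,0,-0.15,0,-0.2,0,0,-0.15,0,-0.2,0,0,-0.17,0,-0.2,0,0,-0.17,0,-0.2,0,0,0,0]'
python3 - <<'E'
from h import *
c=imaging.read_camera("wrist"); cv2.imwrite("pics/w4.png",c["img"]); print(proj(c,np.array([.4397,-.2867,.086]),True))
plan((.385,-.25,.16,90),(.385,.2,.16,90),(.4452,.3868,.1,90),(.4452,.3868,.022,90))
E
```

```text
clock: 11.5
ee_pos: [0.4414, -0.2884, 0.1636]
ee_rot: [-0.001, 3.136, -0.009]
ft_force: [0.6, -0.6, 0.2]
grip_width: 0.601
grip_force: 0.0
[260.17335869 200.65364404]
at [ 0.4405 -0.2875  0.1619] yaw 90.0 j [-0.79  0.49  1.75 -0.    0.89 -2.36] t 11.55
(0.385, -0.25, 0.16, 90) shift total [0.37  0.25  0.012] turn total 0.0
(0.385, 0.2, 0.16, 90) shift total [0. 3. 0.] turn total -0.0
(0.4452, 0.3868, 0.1, 90) shift total [-0.401  1.245  0.4  ] turn total -0.0
(0.4452, 0.3868, 0.022, 90) shift total [0.   0.   0.52] turn total -0.0
```

View pics/w4.png

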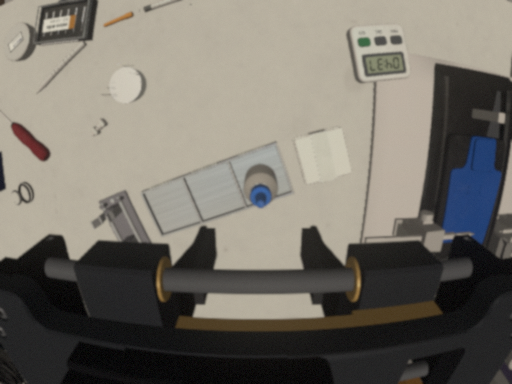

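The dropper stands upright in the +y bay, tip at (260,202), and the tray and clip are undisturbed. Next is the large vial.

```bash
python3 -m pendant '[-0.2,0.185,0.25,0,0,-0.2,0.185,0.25,0,0,-0.2,0,0.25,0,0,-0.2,0,0.25,0,0,-0.2,0,0.25,0,0,-0.2,0,0.25,0,0,-0.2,0,0.25,0,0,-0.2,0,0.25,0,0,-0.2,0,0.25,0,0,-0.2,0,0.25,0,0,-0.2,0,0.25,0,0,-0.2,0,0.25,0,0,-0.2,0,0.25,0,0,-0.2,-0.067,0.207,0.067,0,-0.2,-0.067,0.207,0.067,0,-0.2,-0.067,0.207,0.067,0,-0.2,-0.067,0.207,0.067,0,-0.2,-0.067,0.207,0.067,0,-0.2,-0.067,0.207,0.067,0]' && python3 -m pendant '[-0.2,0,0,0,0,-0.2,0,0,0,0]'
python3 - <<'E'
from h import *
c=imaging.read_camera("wrist"); img=c["img"]; cv2.imwrite("pics/w5.png",img)
hsv=cv2.cvtColor(img,cv2.COLOR_BGR2HSV).astype(int); u0,v0=proj(c,np.array([.4452,.3868,.053]),True).astype(int); print(u0,v0)
h=hsv[v0-30:v0+30,u0-30:u0+30]; v,u=np.nonzero((abs(h[...,0]-110)<14)&(h[...,1]>110)); print(len(u),cast(c,u.mean()+u0-30,v.mean()+v0-30,.053,True))
plan((.4452,.3868,.022,90))
E
```

```text
clock: 13.45
ee_pos: [0.4434, 0.3878, 0.0976]
ee_rot: [0.001, -3.139, 0.003]
ft_force: [1.6, -0.4, -0.3]
grip_width: 0.596
grip_force: 0.0
clock: 13.65
ee_pos: [0.4429, 0.3868, 0.0979]
ee_rot: [0.003, -3.138, 0.003]
ft_force: [-0.8, 0.1, -0.8]
grip_width: 0.6
grip_force: 0.0
257 221
132 [0.44529652 0.38639134 0.053     ]
at [0.4428 0.3862 0.0984] yaw 90.0 j [ 0.53  0.66  1.63 -0.    0.85 -1.04] t 13.7
(0.4452, 0.3868, 0.022, 90) shift total [-0.016  0.004  0.509] turn total 0.0
```

```bash
python3 -m pendant '[-0.2,-0.016,0.003,0.12,0,-0.2,0,0,0.12,0,-0.2,0,0,0.12,0,-0.2,0,0,0.12,0,-0.2,0,0,0.025,0,-0.2,0,0,0,0,1,0,0,0,0,1,0,0,0,0,1,0,0,0,0,1,0,0,0,0,1,0,0,0,0,1,0,0,0,0]'
python3 - <<'E'
from h import *
plan((.4452,.3868,.14,90),(.385,.2,.16,90),(.385,-.25,.16,90),(.458,-.338,.1,90),(.458,-.338,.025,90))
E
```

```text
clock: 14.9
ee_pos: [0.4468, 0.3877, 0.0242]
ee_rot: [-0.001, 3.141, 0.0]
ft_force: [0.3, -1.0, 2.9]
grip_width: 0.26
grip_force: 30.0
at [0.4468 0.3877 0.0242] yaw 90.0 j [ 0.53  0.78  1.66 -0.    0.71 -1.05] t 14.9
(0.4452, 0.3868, 0.14, 90) shift total [ 0.01  -0.006 -0.772] turn total 0.0
(0.385, 0.2, 0.16, 90) shift total [ 0.401 -1.245 -0.133] turn total -0.0
(0.385, -0.25, 0.16, 90) shift total [-0. -3.  0.] turn total -0.0
(0.458, -0.338, 0.1, 90) shift total [-0.487 -0.587  0.4  ] turn total -0.0
(0.458, -0.338, 0.025, 90) shift total [0.  0.  0.5] turn total -0.0
```

```bash
python3 -m pendant '[1,0,0,-0.154,0,1,0,0,-0.154,0,1,0,0,-0.154,0,1,0,0,-0.154,0,1,0,0,-0.154,0,1,0.067,-0.207,-0.022,0,1,0.067,-0.207,-0.022,0,1,0.067,-0.207,-0.022,0,1,0.067,-0.207,-0.022,0,1,0.067,-0.207,-0.022,0,1,0.067,-0.207,-0.022,0,1,0,-0.25,0,0,1,0,-0.25,0,0,1,0,-0.25,0,0,1,0,-0.25,0,0,1,0,-0.25,0,0,1,0,-0.25,0,0,1,0,-0.25,0,0,1,0,-0.25,0,0,1,0,-0.25,0,0]' && python3 -m pendant '[1,0,-0.25,0,0,1,0,-0.25,0,0,1,0,-0.25,0,0,1,0,0,0,0.074,1,0,0,0,0.074,1,0,0,0,0.074,1,-0.164,-0.096,0,0,1,-0.164,-0.096,0,0,1,-0.164,-0.096,0,0,1,-0.164,-0.096,0,0,1,0,0,0,0,1,0,0,0,0]'
python3 - <<'E'
from h import *
plan((.458,-.338,.0272,70))
E
```

```text
clock: 16.9
ee_pos: [0.3862, -0.1378, 0.1592]
ee_rot: [0.0, 3.141, 0.0]
ft_force: [0.4, -0.1, 0.4]
grip_width: 0.264
grip_force: 30.0
clock: 18.1
ee_pos: [0.459, -0.3363, 0.1587]
ee_rot: [-0.545, -3.093, -0.002]
ft_force: [0.1, 0.8, -0.8]
grip_width: 0.261
grip_force: 30.0
at [ 0.459  -0.3363  0.1587] yaw 70.0 j [-0.83  0.55  1.64  0.    0.95 -2.05] t 18.1
(0.458, -0.338, 0.0272, 70) shift total [ 0.002 -0.013  0.876] turn total 0.0
```

```bash
python3 -m pendant '[1,0.002,-0.013,0.15,0,1,0,0,0.15,0,1,0,0,0.15,0,1,0,0,0.15,0,1,0,0,0.15,0,1,0,0,0.025,0,1,0,0,0.025,0,1,0,0,0.025,0,1,0,0,0.025,0,1,0,0,0.02,0,1,0,0,0,0]'
```

```text
clock: 19.2
ee_pos: [0.4584, -0.3382, 0.0287]
ee_rot: [0.544, 3.094, -0.0]
ft_force: [-0.3, -0.5, 0.3]
grip_width: 0.265
grip_force: 30.0
```

```bash
python3 -m pendant '[1,0,0,0.004,0,1,0,0,0.004,0,1,0,0,0,0]'
```

```text
clock: 19.5
ee_pos: [0.4584, -0.3383, 0.0275]
ee_rot: [0.545, 3.094, -0.0]
ft_force: [0.5, -0.5, -0.5]
grip_width: 0.265
grip_force: 30.0
```

```bash
python3 -m pendant '[1,0,0,0.005,0,1,0,0,0,0]'
```

```text
clock: 19.7
ee_pos: [0.4585, -0.3384, 0.0272]
ee_rot: [0.544, 3.094, -0.0]
ft_force: [0.4, 1.1, 4.2]
grip_width: 0.263
grip_force: 30.0
```

```bash
python3 -m pendant '[1,0,0,0.004,0,1,0,0,0,0]'
```

```text
clock: 19.9
ee_pos: [0.4586, -0.3384, 0.0272]
ee_rot: [0.544, 3.093, -0.001]
ft_force: [-1.1, 1.4, 8.6]
grip_width: 0.259
grip_force: 30.0
```

```bash
python3 -m pendant '[0.18,0,0,0,0,0.18,0,0,0,0,0.18,0,0,0,0,0.18,0,0,-0.05,0,0.18,0,0,-0.13,0,0.18,0,0,-0.17,0,0.18,0,0,-0.17,0,0.18,0,0,-0.17,0,0.18,0,0,-0.19,0,0.18,0.165,0.096,0,0,0.18,0.165,0.096,0,0,0.18,0.165,0.096,0,0,0.18,0.165,0.096,0,0]'
python3 - <<'E'
from h import *
c=imaging.read_camera("wrist"); cv2.imwrite("pics/w6.png",c["img"]); plan((.385,-.25,.16,90))
print(proj(c,np.array([.458,-.338,.056]),True))
E
python3 -m pendant '[0,0,0,0,-0.074,0,0,0,0,-0.074,0,0,0,0,-0.074,0,0,0.25,0,0,0,0,0.25,0,0,0,0,0.25,0,0,0,0,0.25,0,0,0,0,0.25,0,0,0,0,0.25,0,0,0,0,0.25,0,0,0,0,0.25,0,0,0,0,0.25,0,0,0,0,0.25,0,0,0,0,0.25,0,0,0,0,0.25,0,0,0,-0.087,0.05,0.117,0,0,-0.087,0.05,0.117,0,0,-0.087,0.05,0.117,0,0,-0.087,0.05,0.117,0,0,0,0,0,0]'
python3 -m pendant '[0,0,0,0,0,0,0,0,0,0]'
python3 - <<'E'
from h import *
c=imaging.read_camera("wrist"); img=c["img"]
hsv=cv2.cvtColor(img,cv2.COLOR_BGR2HSV).astype(int); u0,v0=proj(c,np.array([.4372,.2301,.039]),True).astype(int); print(u0,v0)
h=hsv[v0-30:v0+30,u0-30:u0+30]; v,u=np.nonzero(((h[...,0]<10)|(h[...,0]>168))&(h[...,1]>90)); print(len(u),cast(c,u.mean()+u0-30,v.mean()+v0-30,.039,True))
plan((.4372,.2301,.021,90))
E
```

```text
clock: 21.2
ee_pos: [0.3842, -0.2494, 0.1586]
ee_rot: [0.545, 3.094, -0.0]
ft_force: [0.4, -0.6, -0.0]
grip_width: 0.408
grip_force: 0.0
at [ 0.3796 -0.2437  0.1578] yaw 70.1 j [-0.82  0.42  1.93  0.    0.81 -2.04] t 21.25
(0.385, -0.25, 0.16, 90) shift total [-0.048 -0.027 -0.015] turn total -0.221
[203.0756419  282.80980572]
clock: 23.25
ee_pos: [0.4383, 0.2303, 0.0865]
ee_rot: [0.001, -3.141, 0.0]
ft_force: [0.1, 0.6, 0.6]
grip_width: 0.501
grip_force: 0.0
clock: 23.45
ee_pos: [0.4364, 0.2294, 0.0886]
ee_rot: [0.0, -3.141, 0.0]
ft_force: [-0.1, -1.3, -0.4]
grip_width: 0.5
grip_force: 0.0
258 216
70 [0.4367172  0.23061455 0.039     ]
at [0.4365 0.2294 0.0888] yaw 90.0 j [ 0.26  0.59  1.88 -0.    0.67 -1.31] t 23.5
(0.4372, 0.2301, 0.021, 90) shift total [-0.005  0.005  0.452] turn total 0.0
```

View pics/w6.png

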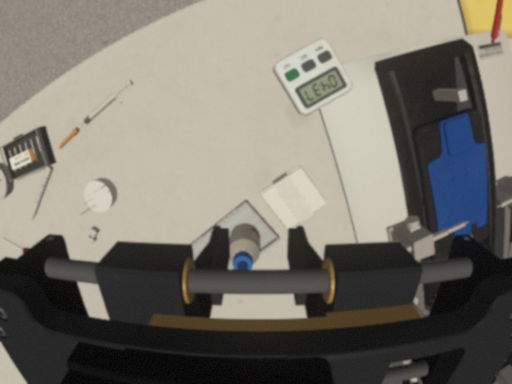

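The dropper still stands at (244,250); the gripper hides the middle bay, so I'll check it on the next visit. Gripping the small vial.

```bash
python3 -m pendant '[0,0,0.005,0.11,0,0,0,0,0.11,0,0,0,0,0.11,0,0,0,0,0.11,0,0,0,0,0.015,0,0,0,0,0,0,1,0,0,0,0,1,0,0,0,0,1,0,0,0,0,1,0,0,0,0,1,0,0,0,0,1,0,0,0,0]'
python3 - <<'E'
from h import *
plan((.4372,.2301,.13,90),(.385,.2,.16,90),(.385,-.25,.16,90),(.43,-.40,.16,90),(.4763,-.3893,.16,90))
E
```

```text
clock: 24.7
ee_pos: [0.4372, 0.2306, 0.02]
ee_rot: [-0.0, 3.141, 0.0]
ft_force: [-0.7, 1.3, 3.4]
grip_width: 0.185
grip_force: 30.0
at [0.4372 0.2306 0.02  ] yaw 90.0 j [ 0.26  0.72  1.91  0.    0.51 -1.31] t 24.7
(0.4372, 0.2301, 0.13, 90) shift total [ 0.    -0.003 -0.733] turn total 0.0
(0.385, 0.2, 0.16, 90) shift total [ 0.348 -0.201 -0.2  ] turn total -0.0
(0.385, -0.25, 0.16, 90) shift total [-0. -3.  0.] turn total -0.0
(0.43, -0.4, 0.16, 90) shift total [-0.3 -1.   0. ] turn total -0.0
(0.4763, -0.3893, 0.16, 90) shift total [-0.309  0.071  0.   ] turn total -0.0
```

```bash
python3 -m pendant '[1,0,0,-0.147,0,1,0,0,-0.147,0,1,0,0,-0.147,0,1,0,0,-0.147,0,1,0,0,-0.147,0,1,0.116,-0.067,-0.067,0,1,0.116,-0.067,-0.067,0,1,0.116,-0.067,-0.067,0,1,0,-0.25,0,0,1,0,-0.25,0,0,1,0,-0.25,0,0,1,0,-0.25,0,0,1,0,-0.25,0,0,1,0,-0.25,0,0,1,0,-0.25,0,0,1,0,-0.25,0,0,1,0,-0.25,0,0,1,0,-0.25,0,0,1,0,-0.25,0,0,1,0,-0.25,0,0]' && python3 -m pendant '[1,-0.06,-0.25,0,0,1,-0.08,-0.25,0,0,1,-0.08,-0.25,0,0,1,-0.08,-0.18,0,0,1,-0.15,0,0,0,1,-0.159,0,0,0,1,0,0,0,0,1,0,0,0,0]'
python3 - <<'E'
from h import *
c=imaging.read_camera("wrist"); cv2.imwrite("pics/w7.png",c["img"]); plan((.4763,-.3893,.0235,90))
print([proj(c,np.array(p),True).round() for p in [(.458,-.338,.056),(.4763,-.3893,.003)]])
E
```

```text
clock: 26.7
ee_pos: [0.3844, -0.2511, 0.1599]
ee_rot: [-0.0, -3.141, -0.001]
ft_force: [0.1, 0.3, 0.0]
grip_width: 0.189
grip_force: 30.0
clock: 27.5
ee_pos: [0.4759, -0.3885, 0.1594]
ee_rot: [0.002, -3.14, -0.002]
ft_force: [-0.2, 0.1, -0.8]
grip_width: 0.187
grip_force: 30.0
at [ 0.4754 -0.3883  0.1595] yaw 90.0 j [-0.87  0.6   1.53 -0.    1.02 -2.44] t 27.55
(0.4763, -0.3893, 0.0235, 90) shift total [-0.006 -0.006  0.906] turn total 0.001
[array([313., 175.]), array([257., 179.])]
```

View pics/w7.png

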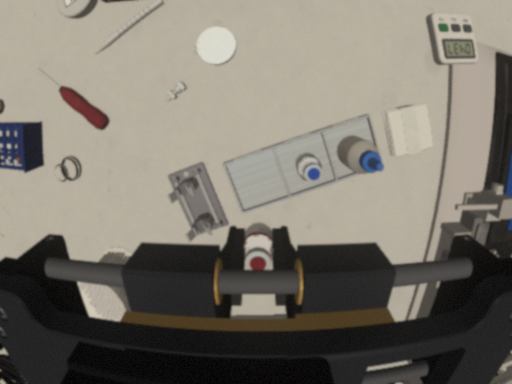

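The large vial (cap at (313,173)) and the dropper both stand in their bays, and the small vial is held upright. Lowering it.

```bash
python3 -m pendant '[1,-0.006,-0.006,0.15,0,1,0,0,0.15,0,1,0,0,0.15,0,1,0,0,0.15,0,1,0,0,0.15,0,1,0,0,0.026,0,1,0,0,0.026,0,1,0,0,0.026,0,1,0,0,0.026,0,1,0,0,0.026,0,1,0,0,0.014,0,1,0,0,0.005,0,1,0,0,0,0]'
```

```text
clock: 28.85
ee_pos: [0.4773, -0.3901, 0.0252]
ee_rot: [-0.001, 3.142, -0.0]
ft_force: [-0.9, 0.2, -0.4]
grip_width: 0.188
grip_force: 30.0
```

```bash
python3 -m pendant '[1,0,0,0.005,0,1,0,0,0,0]'
```

```text
clock: 29.05
ee_pos: [0.4773, -0.3901, 0.0245]
ee_rot: [-0.001, 3.142, -0.0]
ft_force: [-0.1, 0.4, -1.1]
grip_width: 0.19
grip_force: 30.0
```

```bash
python3 -m pendant '[1,0,0,0.006,0,1,0,0,0,0]'
```

```text
clock: 29.25
ee_pos: [0.4772, -0.39, 0.0235]
ee_rot: [0.001, -3.141, -0.0]
ft_force: [-1.2, 0.2, -0.4]
grip_width: 0.189
grip_force: 30.0
```

```bash
python3 -m pendant '[1,0,0,0.005,0,1,0,0,0,0]'
```

```text
clock: 29.45
ee_pos: [0.4773, -0.3901, 0.0231]
ee_rot: [-0.001, 3.141, -0.0]
ft_force: [-0.4, 1.1, 1.8]
grip_width: 0.186
grip_force: 30.0
```

```bash
python3 -m pendant '[1,0,0,0.003,0,0.28,0,0,0,0,0.28,0,0,0,0,0.28,0,0,0,0,0.28,0,0,0,0,0.28,0,0,-0.05,0,0.28,0,0,-0.13,0,0.28,0,0,-0.17,0,0.28,0,0,-0.17,0,0.28,0,0,-0.17,0,0.28,0,0,-0.2,0,0.28,0.15,0,0,0,0.28,0.15,0.1,0,0,0.28,0.15,0.2,0,0,0.28,0.15,0.2,0,0,0.28,0,0.25,0,0]' && python3 -m pendant '[0,0,0.25,0,0,0,0,0.25,0,0,0,0,0.25,0,0,0,0,0.25,0,0,0,0,0.25,0,0,0,0,0.25,0,0,0,0,0.25,0,0,0,0,0.25,0,0,0,0,0.25,0,0,0,0,0.25,0,0,0,0,0.25,0,0,0,0,0.25,0,0,0,0,0.25,0,0]'
python3 - <<'E'
from h import *
plan((.4175,.3144,.12,90),(.4175,.3144,.0105,90))
E
```

```text
clock: 31.05
ee_pos: [0.3848, -0.2767, 0.1562]
ee_rot: [-0.004, -3.14, -0.001]
ft_force: [1.4, 0.7, -0.3]
grip_width: 0.359
grip_force: 0.0
clock: 32.35
ee_pos: [0.387, 0.2116, 0.1564]
ee_rot: [-0.001, 3.14, 0.0]
ft_force: [-0.2, 0.4, -1.0]
grip_width: 0.504
grip_force: 0.0
at [0.387  0.2116 0.1564] yaw 90.0 j [ 0.25  0.41  1.96 -0.    0.77 -1.33] t 32.35
(0.4175, 0.3144, 0.12, 90) shift total [-0.203  0.685  0.243] turn total 0.0
(0.4175, 0.3144, 0.0105, 90) shift total [0.   0.   0.73] turn total -0.0
```

```bash
python3 -m pendant '[0.2,-0.051,0.171,0.061,0,0.2,-0.051,0.171,0.061,0,0.2,-0.051,0.171,0.061,0,0.2,-0.05,0.171,0.06,0,0.2,0,0,0,0,0.2,0,0,0,0,0.2,0,0,0,0]'
python3 - <<'E'
from h import *
c=imaging.read_camera("wrist"); img=c["img"]; cv2.imwrite("pics/w8.png",cv2.resize(img[60:260,150:362],(636,600),interpolation=2))
hsv=cv2.cvtColor(img,cv2.COLOR_BGR2HSV).astype(int)
plan((.4175,.3144,.0105,90))
f=lambda p:proj(c,np.array(p),True).round(1)
for p in [(.344,.3144,.007),(.418,.3144,.007),(.427,.3144,.007),(.4555,.3147,.007)]: print(p,f(p),(f(p)-[150,60])*3)
E
```

```text
clock: 33.05
ee_pos: [0.4169, 0.3117, 0.1197]
ee_rot: [-0.0, -3.141, 0.001]
ft_force: [-0.3, 0.2, -0.3]
grip_width: 0.402
grip_force: 0.0
at [0.4171 0.3116 0.1198] yaw 90.0 j [ 0.43  0.56  1.79 -0.    0.79 -1.14] t 33.1
(0.4175, 0.3144, 0.0105, 90) shift total [-0.003  0.019  0.729] turn total -0.0
(0.344, 0.3144, 0.007) [260.8 112.5] [332.4 157.5]
(0.418, 0.3144, 0.007) [260.6 191.5] [331.8 394.5]
(0.427, 0.3144, 0.007) [260.6 200.5] [331.8 421.5]
(0.4555, 0.3147, 0.007) [260.8 227.6] [332.4 502.8]
```

View pics/w8.png

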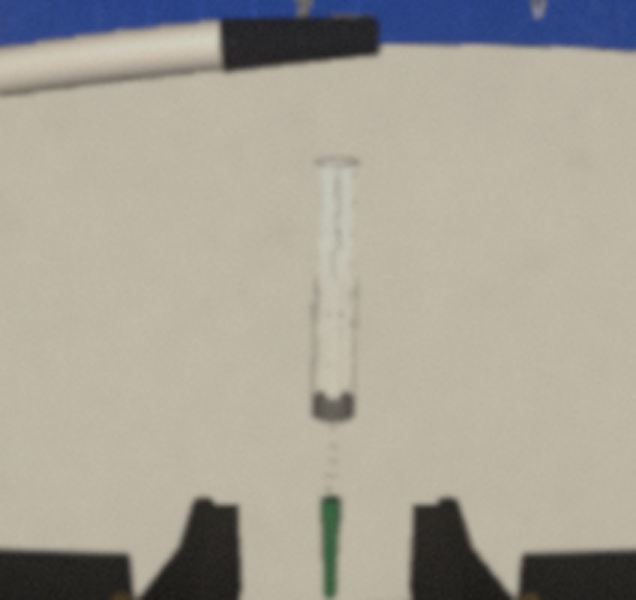

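The syringe lies where predicted: plunger end at (336,160), stopper at (333,405), cap start at (330,498) in the crop. I'll descend and grip the middle of the barrel.

```bash
python3 -m pendant '[0.2,-0.003,0.02,0.13,0,0.2,0,0,0.13,0,0.2,0,0,0.13,0,0.2,0,0,0.13,0,0.2,0,0,0.13,0,0.2,0,0,0.06,0,0.2,0,0,0.005,0,0.2,0,0,0,0,0.2,0,0,0,0]'
```

```text
clock: 34.0
ee_pos: [0.4185, 0.3156, 0.0131]
ee_rot: [-0.0, 3.14, 0.001]
ft_force: [-0.4, 0.0, 0.2]
grip_width: 0.399
grip_force: 0.0
```

```bash
python3 -m pendant '[0.2,0.005,-0.006,0.012,0,0.2,0,0,0,0,1,0,0,0,0,1,0,0,0,0,1,0,0,0,0,1,0,0,0,0,1,0,0,0,0,1,0,0,0,0]'
```

```text
clock: 34.8
ee_pos: [0.4172, 0.3147, 0.0104]
ee_rot: [-0.001, 3.142, 0.0]
ft_force: [-0.1, 0.1, 0.1]
grip_width: 0.138
grip_force: 30.0
```

```bash
python3 -m pendant '[1,0,0,-0.1,0,1,0,0,-0.155,0,1,0,0,-0.17,0,1,0,0,-0.17,0,1,0,0,-0.17,0,1,0,0,-0.165,0,1,0.054,-0.19,0,0,1,0.054,-0.19,0,0,1,0.054,-0.19,0,0,1,0.054,-0.19,0,0,1,0,-0.25,0,0,1,0,-0.25,0,0,1,0,-0.25,0,0,1,0,-0.25,0,0,1,0,-0.25,0,0,1,0,-0.25,0,0,1,0,-0.25,0,0,1,0,-0.25,0,0,1,0,-0.25,0,0,1,0,-0.25,0,0]' && python3 -m pendant '[1,0,-0.25,0,0,1,0,-0.25,0,0,1,-0.02,-0.2,0,0,1,-0.02,-0.2,0,0,1,-0.02,-0.2,0,0,1,-0.02,-0.2,0,0,1,-0.02,-0.2,0,0,1,0,0,0,0,1,0,0,0,0.0937,1,0,0,0,0.0937,1,0,0,0,0.0937,1,0,0,0,0.0937,1,0,0,0,0.0937,1,0,0,0,0.0937,1,0,0,0,0.0937,1,0,0,0,0.0937,1,0,0,0,0.0937,1,0,0,0,0.0937]' && python3 -m pendant '[1,0,0,0,0.0937,1,0,0,0,0.0937,1,0,0,0,0.0937,1,0,0,0,0.0937,1,0,0,0,0.0937,1,0,0,0,0.0937,1,0,0,0,0.0937,1,0,0,0,0.0937,1,0,0,0,0.0937,1,0,0,0,0]'
python3 - <<'E'
from h import *
plan((.5,-.455,.15,-70.3))
import pickle
c=imaging.read_camera("wrist"); cv2.imwrite("pics/w9.png",c["img"]); pickle.dump(c,open("w9.pkl","wb"))
print([proj(c,np.array(p),True).round() for p in [(.458,-.338,.056),(.5,-.455,.005),(.4763,-.3893,.042)]])
E
```

```text
clock: 36.8
ee_pos: [0.3846, -0.1759, 0.1499]
ee_rot: [-0.0, -3.142, -0.0]
ft_force: [1.4, -0.1, -0.5]
grip_width: 0.137
grip_force: 30.0
clock: 38.6
ee_pos: [0.3997, -0.3981, 0.1496]
ee_rot: [-2.114, -2.322, -0.001]
ft_force: [-0.2, 0.2, -1.0]
grip_width: 0.136
grip_force: 30.0
clock: 39.6
ee_pos: [0.3997, -0.3983, 0.1496]
ee_rot: [-3.093, -0.541, 0.001]
ft_force: [0.3, 0.5, 0.1]
grip_width: 0.139
grip_force: 30.0
at [ 0.3997 -0.3983  0.1496] yaw -70.2 j [-0.98  0.55  1.66  0.    0.93  0.24] t 39.6
(0.5, -0.455, 0.15, -70.3) shift total [ 0.501  0.582 -0.002] turn total 0.001
[array([214., 111.]), array([344., 111.]), array([279., 110.])]
```

View pics/w9.png

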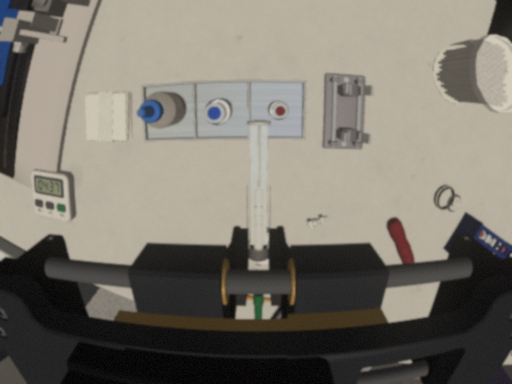

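All three vessels stand in the right order: dropper (152,110), large vial (215,112), small vial (280,111). The clip spans about (325,73) to (364,148), and the syringe is held along the tool's x. I'll measure the clip numerically.

Run:
```python
from h import *
import pickle
c=pickle.load(open("w9.pkl","rb")); img=cv2.GaussianBlur(c["img"],(3,3),0).astype(int); b,r=img[...,0],img[...,2]
x0,y0=311,60; s=r[y0:165,x0:390]; bench=np.median(s); m=s<bench-45
m=cv2.morphologyEx(m.astype(np.uint8),cv2.MORPH_CLOSE,np.ones((5,5)))
k=max(cv2.findContours(m,0,1)[0],key=cv2.contourArea); M=np.zeros_like(m); cv2.drawContours(M,[k],-1,1,-1)
print("bench",bench)
# left edge points, top/bottom edges in the columns of the base
rows=np.arange(16,84,4); L=[(x0+np.nonzero(M[v])[0].min()-.0,y0+v) for v in rows]
cols=np.arange(18,46,4); T=[(x0+u,y0+np.nonzero(M[:,u])[0].min()) for u in cols]; B=[(x0+u,y0+np.nonzero(M[:,u])[0].max()+1) for u in cols]
for n,P in (("L",L),("T",T),("B",B)):
    W=np.array([cast(c,u,v,.005,True)[:2] for u,v in P]); a=cv2.fitLine(W.astype(np.float32),cv2.DIST_HUBER,0,.01,.01).ravel(); print(n,np.round(a,4),np.degrees(np.arctan2(a[1],a[0])),P[0],P[-1])
    ex=np.array([np.cos(np.radians(19.7)),np.sin(np.radians(19.7))]); ey=np.array([-ex[1],ex[0]]); q=W-[.5,-.455]; print("  rel clip x,y mm",np.round(1e3*np.median(q@ex),1),np.round(1e3*np.median(q@ey),1))
# vessel/tray check: tray edge lines via bluish mask
g=(b-r)>-16; g=g[70:150,135:315].astype(np.uint8); g=cv2.morphologyEx(g,cv2.MORPH_OPEN,np.ones((3,3))); k=max(cv2.findContours(g,0,1)[0],key=cv2.contourArea)
W=np.array([cast(c,u+135.,v+70.,.008,True)[:2] for u,v in k[:,0]]).astype(np.float32); print(cv2.minAreaRect(W))
# held syringe: angle of plunger, white mask in column band
P=[]
for v in range(126,225,5):
    row=img[v,235:285]; w=np.nonzero(row.min(1)>185)[0]; P.append((v,len(w),round(w.mean()+235,1) if len(w) else None))
print(P)
```

```text
bench 182.0
L [ 0.9412  0.3378  0.4954 -0.4342] 19.74008 (np.float64(325.0), np.int64(76)) (np.float64(323.0), np.int64(140))
  rel clip x,y mm 2.3 21.1
T [ 0.3331 -0.9429  0.5341 -0.4385] -70.54374 (np.int64(329), np.int64(74)) (np.int64(353), np.int64(76))
  rel clip x,y mm 37.7 4.1
B [ 0.3121 -0.9501  0.4645 -0.4664] -71.81572 (np.int64(329), np.int64(147)) (np.int64(353), np.int64(148))
  rel clip x,y mm -37.9 1.6
((0.4511709213256836, -0.3356640934944153), (0.06992493569850922, 0.17385053634643555), 19.806636810302734)
[(126, 0, None), (131, 0, None), (136, 0, None), (141, 0, None), (146, 0, None), (151, 0, None), (156, 0, None), (161, 0, None), (166, 0, None), (171, 0, None), (176, 0, None), (181, 0, None), (186, 0, None), (191, 0, None), (196, 0, None), (201, 0, None), (206, 0, None), (211, 0, None), (216, 0, None), (221, 0, None)]
```

```bash
python3 -m pendant '[1,0.1,0.117,0,0,1,0.1,0.117,0,0,1,0.1,0.117,0,0,1,0.1,0.118,0,0,1,0.1,0.118,0,0,1,0,0,0.11,0,1,0,0,0.11,0,1,0,0,0.11,0,1,0,0,0.11,0,1,0,0,0.11,0,1,0,0,0,0,1,0,0,0,0]'
python3 - <<'E'
from h import *
plan((.5,-.4557,.05,-70.3))
E
```

```text
clock: 40.85
ee_pos: [0.5003, -0.4567, 0.0669]
ee_rot: [-3.094, -0.541, 0.001]
ft_force: [0.0, -0.3, -0.1]
grip_width: 0.14
grip_force: 30.0
at [ 0.5003 -0.4567  0.0669] yaw -70.2 j [-0.9   0.79  1.41  0.    0.94  0.32] t 40.85
(0.5, -0.4557, 0.05, -70.3) shift total [ 0.001 -0.007  0.113] turn total 0.001
```

```bash
python3 -m pendant '[1,0,-0.007,0.04,0,1,0,0,0.04,0,1,0,0,0.025,0,1,0,0,0,0]'
python3 -m pendant '[1,0,0,0.015,0,1,0,0,0.015,0,1,0,0,0,0]'
python3 -m pendant '[1,0,0,0.015,0,1,0,0,0.015,0,1,0,0,0,0]'
```

```text
clock: 41.25
ee_pos: [0.4998, -0.4555, 0.051]
ee_rot: [-3.094, -0.54, 0.001]
ft_force: [1.1, 0.5, 0.1]
grip_width: 0.137
grip_force: 30.0
clock: 41.55
ee_pos: [0.4999, -0.4557, 0.0468]
ee_rot: [-3.094, -0.54, 0.0]
ft_force: [-0.4, 0.0, -0.3]
grip_width: 0.136
grip_force: 30.0
clock: 41.85
ee_pos: [0.5001, -0.4559, 0.0425]
ee_rot: [3.095, 0.54, 0.0]
ft_force: [0.7, 0.2, 1.2]
grip_width: 0.141
grip_force: 30.0
```

```bash
python3 -m pendant '[1,0,0,0.015,0,1,0,0,0.01,0,1,0,0,0,0]'
python3 -m pendant '[1,0,0,0.015,0,1,0,0,0.01,0,1,0,0,0,0]'
```

```text
clock: 42.15
ee_pos: [0.4999, -0.4556, 0.0382]
ee_rot: [-3.094, -0.54, 0.001]
ft_force: [-0.2, -0.4, -1.1]
grip_width: 0.137
grip_force: 30.0
clock: 42.45
ee_pos: [0.5, -0.4559, 0.0358]
ee_rot: [3.095, 0.54, -0.0]
ft_force: [-1.2, 0.2, 4.4]
grip_width: 0.136
grip_force: 30.0
```

```bash
python3 -m pendant '[1,0,0,0.01,0,1,0,0,0,0]'; python3 -m pendant '[1,0,0,0.01,0,1,0,0,0,0]'
```

```text
clock: 42.65
ee_pos: [0.5001, -0.456, 0.0357]
ee_rot: [3.094, 0.54, -0.0]
ft_force: [-2.3, 2.4, 10.7]
grip_width: 0.136
grip_force: 30.0
clock: 42.85
ee_pos: [0.5001, -0.456, 0.0355]
ee_rot: [3.094, 0.54, -0.0]
ft_force: [-4.3, 3.7, 17.7]
grip_width: 0.139
grip_force: 30.0
```

```bash
python3 -m pendant '[1,0,0,-0.015,0,1,0,0,-0.01,0,0.3,0,0,0,0,0.3,0,0,0,0,0.3,0,0,0,0,0.3,0,0,0,0,0.3,0,0,-0.05,0,0.3,0,0,-0.12,0,0.3,0,0,-0.16,0,0.3,0,0,-0.16,0,0.3,0,0,-0.16,0,0.3,-0.1,0,-0.1,0,0.3,-0.17,0,0,0,0.3,-0.2,0,0,0,0.3,-0.2,0,0,0,0.3,0,0,0,0,0.3,0,0,0,0]'
python3 - <<'E'
from h import *
import pickle
c=imaging.read_camera("wrist"); cv2.imwrite("pics/w10.png",c["img"]); pickle.dump(c,open("w10.pkl","wb")); plan((.4,-.42,.16,-70))
hsv=cv2.cvtColor(c["img"],cv2.COLOR_BGR2HSV).astype(int); h=hsv
ex=np.array([np.cos(np.radians(19.7)),np.sin(np.radians(19.7)),0])
S=np.array([.5,-.4557,.026]); f=lambda p:proj(c,np.array(p),True)
def rep(n,m,p,rad=25):
    u0,v0=f(p).astype(int); v,u=np.nonzero(m[max(v0-rad,0):v0+rad,max(u0-rad,0):u0+rad]); 
    print(n,"pred",f(p).round(1),"n",len(u),(np.round([u.mean()+max(u0-rad,0),v.mean()+max(v0-rad,0)],1) if len(u) else ""))
blue=(abs(h[...,0]-110)<14)&(h[...,1]>110); red=((h[...,0]<10)|(h[...,0]>168))&(h[...,1]>70)
green=(abs(h[...,0]-70)<25)&(h[...,1]>60); dark=h[...,2]<90
for s in (1,-1):
    rep("cap%d"%s,green,S+s*ex*.055+[0,0,.0065]); rep("stopper%d"%s,dark,S+s*ex*.005+[0,0,.0065],10)
    z45=S+s*ex*.055+[0,0,.0165]; print("  cap pred if 10mm high",f(z45).round(1))
rep("small",red,(.4773,-.3901,.042));rep("large",blue,(.4585,-.3384,.056));rep("drop",blue,(.4397,-.2867,.073))
E
```

```text
clock: 44.55
ee_pos: [0.4042, -0.4903, 0.1485]
ee_rot: [-3.095, -0.536, -0.0]
ft_force: [0.0, -0.8, -0.0]
grip_width: 0.349
grip_force: 0.0
at [ 0.4051 -0.49    0.1485] yaw -70.3 j [-1.06  0.64  1.48  0.    1.03  0.17] t 44.6
(0.4, -0.42, 0.16, -70) shift total [ 0.126 -0.451 -0.077] turn total -0.003
cap1 pred [258.1  22.2] n 0 
stopper1 pred [258.2  75.1] n 13 [257.7  83.1]
  cap pred if 10mm high [258.1  19.3]
cap-1 pred [258.2 140.5] n 136 [258.  137.5]
stopper-1 pred [258.2  86. ] n 21 [257.8  84. ]
  cap pred if 10mm high [258.2 142. ]
small pred [179.5  81.6] n 55 [178.9  82.5]
large pred [117.1  86.5] n 82 [115.6  88.7]
drop pred [58.  94.2] n 219 [62.7 91.4]
```

The syringe cap and stopper lie on the clip's axis within about 2 mm, and the vessels are where I set them. I'll check the seated height by touching the top of the barrel with closed fingertips; seated, contact should come at a TCP z of about 0.047.

```bash
python3 -m pendant '[1,0.17,0,0,0,1,0.17,0,0,0,1,0.17,0,0,0,1,0.16,0,0,0,1,0,0,0.14,0,1,0,0,0.14,0,1,0,0,0.14,0,1,0,0,0.14,0,1,0,0,0.07,0,1,0,0,0,0,1,0,0,0,0]'
for i in 1; do python3 -m pendant '[1,0,0,0.02,0,1,0,0,0,0]'; python3 -m pendant '[1,0,0,0.01,0,1,0,0,0,0]';  done
```

```text
clock: 45.7
ee_pos: [0.5007, -0.4559, 0.0543]
ee_rot: [3.094, 0.541, 0.001]
ft_force: [0.3, 1.4, -0.2]
grip_width: 0.009
grip_force: 0.0
clock: 45.9
ee_pos: [0.5004, -0.4562, 0.0517]
ee_rot: [3.094, 0.54, 0.001]
ft_force: [-0.7, 0.5, 0.0]
grip_width: 0.006
grip_force: 0.0
clock: 46.1
ee_pos: [0.5001, -0.456, 0.0497]
ee_rot: [3.095, 0.54, 0.0]
ft_force: [-0.5, -0.2, -0.0]
grip_width: 0.005
grip_force: 0.0
```

```bash
python3 -m pendant '[1,0,0,0.01,0,1,0,0,0,0]'; python3 -m pendant '[1,0,0,0.01,0,1,0,0,0,0]';python3 -m pendant '[1,0,0,0.008,0,1,0,0,0,0]'
```

```text
clock: 46.3
ee_pos: [0.4999, -0.4558, 0.0477]
ee_rot: [-3.095, -0.54, 0.0]
ft_force: [0.6, -0.8, -0.5]
grip_width: 0.009
grip_force: 0.0
clock: 46.5
ee_pos: [0.5002, -0.4561, 0.0468]
ee_rot: [3.094, 0.54, 0.0]
ft_force: [-0.6, -0.8, 1.3]
grip_width: 0.008
grip_force: 1.2
clock: 46.7
ee_pos: [0.5002, -0.4561, 0.0466]
ee_rot: [3.094, 0.54, 0.0]
ft_force: [-1.4, 0.5, 7.5]
grip_width: 0.006
grip_force: 4.0
```

Contact came at 0.0467 with a firm stop, so the syringe is seated. I'll lift straight up clear and hand in.

```bash
python3 -m pendant '[1,0,0,-0.05,0,1,0,0,-0.12,0,1,0,0,-0.16,0,1,0,0,-0.16,0,1,0,0,-0.16,0,1,0,0,-0.1,0,1,0,0,0,0,1,0,0,0,0]'
python3 - <<'E'
from h import *
c=imaging.read_camera("top"); h=cv2.cvtColor(c["img"],cv2.COLOR_BGR2HSV).astype(int)
print(telemetry.observe()["ee_pos"]); print(manip.finish_job())
E
```

```text
clock: 47.5
ee_pos: [0.4998, -0.4555, 0.1572]
ee_rot: [-3.094, -0.54, 0.001]
ft_force: [-0.1, 1.1, 0.3]
grip_width: 0.006
grip_force: 0.0
[ 0.49945061 -0.4551429   0.15636922]
the job is handed in; nothing more can be done
None
```

The job is handed in at about 48 s: small vial, large vial and dropper bottle stand upright in the tray in order from the clip end, and the syringe is pressed fully into the clip (a fingertip touch found it at seat height); no verdict came back.

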